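# Mix the stain bottle by inversion and time its rest

### The arm

A 7-joint arm with a two-finger parallel gripper is mounted at the origin on the work surface. World frame = base frame: x ahead of the robot, y to its left, z up, the work surface at z = 0. Lengths are in m, angles in rad, forces in N, time in s.
With the tool pointing down it reaches from about 0.4 to 0.85 m from the base axis. Payload 10.4 kg.
Tool frame: the origin (TCP) lies midway between the tips of the shut fingers; the grasp point (between the pads) lies 19 mm behind it (manip.hold_point_z is the distance from the TCP to the grasp point, in m); z points along the fingers, y is the line along which they close (so a half turn about z gives the same grasp; the last joint's range is limited). The gripper opens to 85 mm and grips with 20 to 120 N. Pads are 22 mm wide; open, the fingers measure 114 mm over their backs; the gripper's body (76 mm by 85 mm) begins 54 mm behind the grasp point. The pads swing forward as they close: fully open they stand 13 mm farther back than shut.
Start: joints at [-1.34, 0.332, -0.065, 1.46, 0.022, 1.35, -0.088], TCP at [0.157, 0.605, 0.231] pointing down, gripper open.
Joint ranges: [-2.6, 2.6], [-0.5, 2.12], [-1.47, 1.34], [0.16, 2.42], [-1.27, 4.41], [0.06, 2.06], [-2.6, 2.6]. Speed limits (rad/s): [2.22, 2.22, 2.79, 2.79, 3.14, 3.14, 3.14].

### API

Orientations are given as a unit quaternion [x, y, z, w].
In Python, from workcell import manip, eyes, job gives the robot as it stands.
- The arm moves only by the shell command python3 -m crank 'ROWS' [FORCE]. ROWS is JSON, a list that holds one entry, the list of rows, each a list of 7 numbers: the finger opening in cm, from 0 to 8.54, then the shift along the world's x, y, z in cm, then the turn, a rotation vector about the world's x, y, z in degrees. In form: [[[hand, x, y, z, ax, ay, az], ...]]. A call has 1 to 20 rows; each row shifts and turns the commanded pose from where the row before left it; what a row does not reach is not made up. A row lasts 1/8 s, in which the tool goes at most 62.5 mm and 10.7 degrees, less where a joint would pass 70% of its speed; a pose out of reach is approached as far as the arm can. A call with a gripper value outside its range is refused whole. The fingers move at their own pace and stop on an object; FORCE is the grip in N (left out, the last holds). Time passes only in rows, so rows that do not move let the fingers close. It gives the time, the measured TCP pose, the force, the opening and the grip force at its end, in the units of the state.
- manip.get_obs(): the state, without advancing time (a new reading comes with each control period).
- eyes.camera(name): name is "scene" or "top"; returns (picture, depth): 420x560x3 uint8, red, green, blue; 420x560 float32, m along the optical axis (not along the pixel's ray), 0 where there is no reading.
- eyes.camera_params(name): a dict with "fx", "fy", "cx", "cy" (pixels), "world_from_camera" (4x4, takes a point from camera to world coordinates). Camera axes: x right, y down, z forward; pixel columns grow to the right and rows downward; lengths in m; the calibration is good to about 2 mm. A picture is of the moment at which its call begins. camera_params takes no time and is no camera call.
- job.hand_in(): hands the job in; it is judged then, once.
The state is a dict: "clock": time; "joint_pos": joint angles; "joint_velocities": joint speeds; "tau": joint torques, N m; "position": TCP position; "ee_rot": TCP orientation; "ft_force": force on the tool from outside, world axes, zero at the start; "torque": the same for the moment, N m; "grip_width": opening from 0.0 (shut) to 1.0 (fully open); "grasp_force": force on a finger pad.
Only numpy, scipy, OpenCV 4.12 (cv2) and the standard library are available. Lean on these libraries where they do the work, as an engineer would, in place of code of your own. Each camera call takes 0.05 s, during which the arm holds its last target. There are 200 camera calls.

### The job

Mix the wood stain for the model: take the tall closed bottle, turn it upside down with its cap pointing steeply downwards (at least 45 degrees below level) and keep it so for two seconds, then turn it back and set it down gently, upright and wholly on the round cork pad. When it stands there and you have let go of it, start its rest time by pushing the button on the bench timer fully down and letting it up again. Leave the squat jar, the sanding block and the tape roll where they are.

Things in the scene. Friction and masses are not known exactly. Their poses are not given: they have to be found in the camera images.
- bottle_mid (a point): Tall closed stain bottle, loose, 0.15 to 0.31 kg: white plastic, paper label, grey tapered cap that stays shut. 150 mm high. Round body, 50 mm diameter, up to 103 mm above the foot; shoulder narrowing to 30 mm at 119 mm; cap 33 mm wide, tapering to 18 mm at the top. Point: on its axis half-way up (75 mm); z axis from foot to cap. Best gripped across the body, 80 mm up, tool tilted about 45 degrees.
- bottle_foot (a point): The centre of the bottle's flat foot (underside), z axis from foot to cap.
- bottle: The bottle again; its origin is the centre of its foot.
- pad_top (a point): Centre of the top face of the round cork pad on which the bottle must end: a disc of 110 mm diameter, 8 mm thick, fixed to the table. z axis up.
- start_top (a point): Centre of the top of the timer's push button: a round grey button of 36 mm diameter, in a black round collar of 52 mm diameter, on top of the timer, a grey box fixed to the table (80 x 100 mm, 40 mm high). The button's top stands 59 mm above the table and is pressed straight down, from above.
- start (a joint): The timer button's travel in m: 0 is up, 0.007 is fully down. A spring brings it back up; fully down takes about 5 N.
- jar_mid (a point): A squat amber glass jar with a metal lid, loose, 70 mm diameter and 85 mm high; the point is its centre. Not to be used: leave it standing where it is.
- sander_mid (a point): A cork sanding block, loose, 60 x 100 x 32 mm, lying at the far side of the table; the point is its centre. Leave it alone.
- tape_mid (a point): A roll of paper tape lying flat, loose, 90 mm diameter and 25 mm high, at the far side of the table; the point is its centre. Leave it alone.
Mind the look-alikes: they are no part of the job. Leave any green or yellow look-alike of the part that bears start_top alone. There is more than one size of the bottle; the job needs the larger.

How it is judged:
By the outcome, as a careful person would: the job done as asked, in the order asked, and still so for the second after the job is handed in, with the robot touching nothing.
It also fails if it takes over 56 s, if anything falls off the work surface, if the arm or the gripper's body presses on something with over 40 N, if the wrist force passes 120 N, or if a joint passes its speed limit or range.

## Working session

There is one attempt and no reset: what is moved stays moved. The work goes in short steps, Python scripts to look and compute and a shell command to move; the robot and the scene stay as the last step left them, time stands still between calls to the robot, and variables do not carry over. Pictures are saved under pics/ and viewed, at most 10 in all, crops included, and the job is handed in when it is done.

```bash
ls; mkdir -p pics
python3 - <<'E'
from workcell import manip, eyes, job
import cv2,numpy as np
for n in("scene","top"):
    p,d=eyes.camera(n); np.savez(f"{n}0.npz",p=p,d=d)
    cv2.imwrite(f"pics/{n}0.png",p[:,:,::-1])
    c=eyes.camera_params(n);print(n,c["fx"],c["cx"],c["cy"],np.round(c["world_from_camera"],3).tolist())
o=manip.get_obs();print(o,manip.hold_point_z)
E
```

```text
pics
scene 481.93143742018344 281.5478752964415 203.95865670153756 [[-0.048, 0.847, -0.529, 1.194], [0.999, 0.046, -0.018, -0.011], [0.009, -0.529, -0.849, 1.079], [0.0, 0.0, 0.0, 1.0]]
top 541.86554522782 289.34990017563075 213.65046119146254 [[-0.009, -0.981, 0.193, 0.282], [-1.0, 0.011, 0.011, -0.044], [-0.013, -0.193, -0.981, 1.588], [0.0, 0.0, 0.0, 1.0]]
{'clock': 0.1, 'joint_pos': array([-1.33959051,  0.33279063, -0.06467913,  1.46086265,  0.02158116,
        1.34991413, -0.08853316]), 'joint_velocities': array([ 0.00066788,  0.00040876, -0.0005228 , -0.0007638 , -0.00107192,
       -0.00165111,  0.00037713]), 'tau': array([ 1.19296408e-03, -6.26744127e+01,  4.88381472e-02, -3.92430317e+01,
        1.62239157e-02,  6.90270856e-03, -4.20205072e-05]), 'position': array([0.15685444, 0.60464263, 0.23060417]), 'ee_rot': array([ 1.26581242e-01,  9.91956037e-01, -6.37586069e-04, -5.73318301e-05]), 'ft_force': array([-0.43241253, -0.95770479, -0.7936051 ]), 'torque': array([-0.04896672,  0.01955986,  0.02239651]), 'grasp_force': 0.0, 'grip_width': 1.0031757180383285} 0.0187
```

View pics/scene0.png

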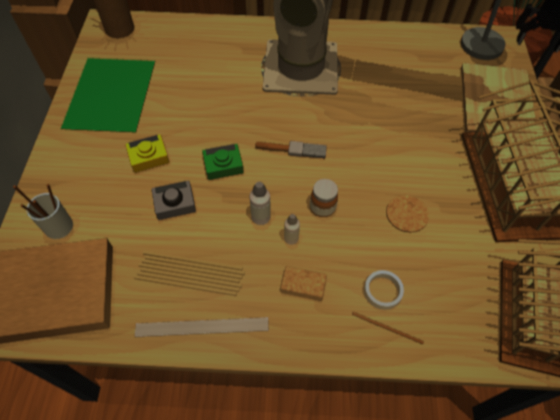

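View pics/top0.png

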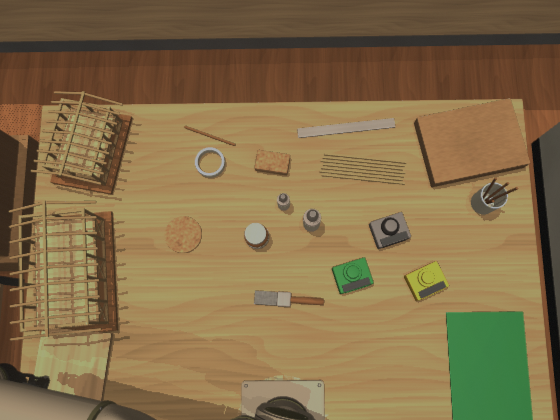

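Top view: the candidates for the bottle are the large one (312,219) and the small one (283,200). For the timer they are grey (390,228), green (352,275) and yellow (427,281). The pad is at (183,234), with the sanding block (272,162) and tape (210,162) to be left alone. I choose the large bottle and the grey timer. In the scene view these are at (260,205) and (173,198), with the jar at (323,197) and the pad at (407,213).

```bash
cat > h.py <<'E'
import numpy as np,cv2
from workcell import manip,eyes,job
def cloud(n,d):
    c=eyes.camera_params(n);v,u=np.mgrid[:420,:560]
    P=np.stack([(u-c["cx"])/c["fx"]*d,(v-c["cy"])/c["fy"]*d,d],-1);M=np.array(c["world_from_camera"])
    P=P@M[:3,:3].T+M[:3,3];P[d==0]=np.nan;return P
def ray(n,u,v,z):
    c=eyes.camera_params(n);M=np.array(c["world_from_camera"])
    r=M[:3,:3]@[(u-c["cx"])/c["fx"],(v-c["cy"])/c["fy"],1];return M[:3,3]+r*(z-M[2,3])/r[2]
E
python3 - <<'E'
from h import *
for n,boxes in (("top",dict(bottle=(295,200,332,240),small=(272,188,295,212),jar=(240,218,272,252),timer=(366,208,414,252),pad=(160,212,206,256))),
 ("scene",dict(bottle=(244,178,276,226),small=(280,212,304,246),jar=(306,178,342,218),timer=(148,178,200,220),pad=(382,192,432,234)))):
    f=np.load(n+"0.npz");P=cloud(n,f["d"]);p=f["p"]
    for k,(a,b,c,d) in boxes.items():
        Q=P[b:d,a:c].reshape(-1,3);Q=Q[np.isfinite(Q[:,2])]
        lo={'timer':.048,'pad':.004}.get(k,.02); S=Q[Q[:,2]>lo]
        top=np.percentile(S[:,2],98); T=S[S[:,2]>top-.01]
        mid=lambda A:np.round((A.min(0)+A.max(0))/2,3)
        print(n,k,len(S),"z98",top.round(3),"top-mean",T.mean(0).round(3),"mid",mid(S),"min",S.min(0).round(3),"max",S.max(0).round(3))
    if n=="top": cv2.imwrite("pics/crop.png",np.hstack([cv2.resize(p[180:250,265:345],(400,350)),cv2.resize(p[195:265,355:435],(400,350))])[:,:,::-1])
E
```

```text
top bottle 315 z98 0.152 top-mean [ 0.564 -0.089  0.148] mid [ 0.562 -0.089  0.091] min [ 0.539 -0.114  0.026] max [ 0.585 -0.065  0.157]
top small 177 z98 0.113 top-mean [ 0.622 -0.009  0.11 ] mid [ 0.622 -0.008  0.069] min [ 0.603 -0.026  0.022] max [0.641 0.009 0.115]
top jar 504 z98 0.091 top-mean [0.524 0.071 0.086] mid [0.521 0.071 0.058] min [0.488 0.036 0.021] max [0.553 0.105 0.094]
top timer 242 z98 0.068 top-mean [ 0.545 -0.314  0.063] mid [ 0.53  -0.313  0.06 ] min [ 0.49  -0.351  0.048] max [ 0.571 -0.276  0.071]
top pad 988 z98 0.015 top-mean [0.535 0.292 0.009] mid [0.537 0.292 0.011] min [0.472 0.224 0.004] max [0.602 0.36  0.019]
scene bottle 665 z98 0.151 top-mean [ 0.567 -0.086  0.148] mid [ 0.571 -0.086  0.088] min [ 0.551 -0.112  0.021] max [ 0.59  -0.061  0.155]
scene small 348 z98 0.111 top-mean [ 0.624 -0.006  0.108] mid [ 0.628 -0.005  0.067] min [ 0.614 -0.024  0.021] max [0.642 0.013 0.114]
scene jar 809 z98 0.089 top-mean [0.525 0.074 0.085] mid [0.526 0.074 0.056] min [0.492 0.039 0.021] max [0.56  0.108 0.091]
scene timer 290 z98 0.067 top-mean [ 0.546 -0.311  0.063] mid [ 0.544 -0.311  0.058] min [ 0.518 -0.336  0.048] max [ 0.57  -0.285  0.069]
scene pad 1239 z98 0.013 top-mean [0.535 0.294 0.008] mid [0.531 0.295 0.01 ] min [0.468 0.227 0.004] max [0.594 0.363 0.015]
```

View pics/crop.png

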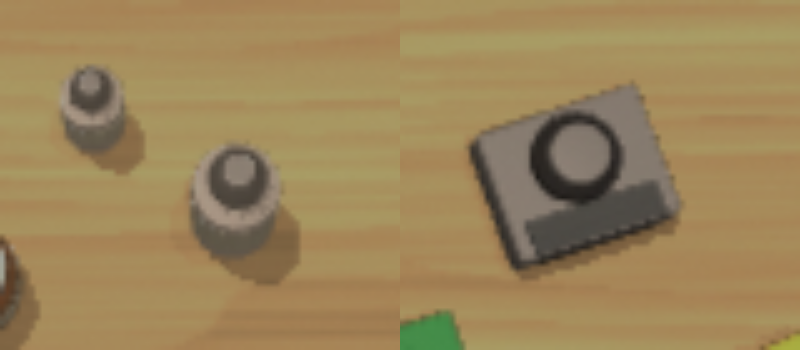

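Crop: the tall bottle is the larger one, at crop (238,180), and the grey timer's button is at (578,153). I'll move to a pre-grasp height with the tool tilted outward.

```bash
python3 -m crank '[[[8.5,3.25,-3.4,1.1,0,0,0.63],[8.5,3.25,-3.4,1.1,0,0,0.63],[8.5,3.25,-3.4,1.1,0,0,0.63],[8.5,3.25,-3.4,1.1,0,0,0.63],[8.5,3.25,-3.4,1.1,0,0,0.63],[8.5,3.25,-3.4,1.1,0,0,0.63],[8.5,3.25,-3.4,1.1,0,0,0.63],[8.5,3.25,-3.4,1.1,0,0,0.63],[8.5,3.25,-3.4,1.1,0,0,0.63],[8.5,0,-4.1,0,0,0,0],[8.5,0,-4.1,0,0,0,0],[8.5,0,-4.1,0,0,0,0],[8.5,0,-4.1,0,-1.42,-9.06,0],[8.5,0,-4.1,0,-1.42,-9.06,0],[8.5,0,-4.1,0,-1.42,-9.06,0],[8.5,0,-4.1,0,-1.42,-9.06,0],[8.5,0,-4.1,0,-1.42,-9.06,0],[8.5,0,-4.1,0,-1.42,-9.06,0],[8.5,0,0,0,0,0,0],[8.5,0,0,0,0,0,0]]]' 50
cat >> h.py <<'E'
from scipy.spatial.transform import Rotation as R
def st():
    o=manip.get_obs();M=R.from_quat(o["ee_rot"]).as_matrix()
    print("t",round(o["clock"],2),"pos",o["position"].round(4),"a",M[:,2].round(3),"y",M[:,1].round(3),"x",M[:,0].round(3))
    print("q",o["joint_pos"].round(2),"F",o["ft_force"].round(1),"w",round(o["grip_width"]*8.54,2),"gf",round(o["grasp_force"],1))
    return o,M
E
python3 -c "from h import *;st()"
```

```text
clock: 2.6
position: [0.4618, 0.0389, 0.3249]
ee_rot: [0.065, 0.954, -0.006, 0.291]
ft_force: [-0.2, 0.1, 0.3]
grip_width: 0.996
grasp_force: 0.0
t 2.6 pos [0.4618 0.0389 0.3249] a [ 0.555 -0.049 -0.83 ] y [0.127 0.992 0.026] x [-0.822  0.12  -0.557]
q [-0.13 -0.49 -0.16  2.15  0.17  0.93  1.08] F [-0.2  0.1  0.3] w 8.51 gf 0.0
```

```bash
cat >> h.py <<'E'
def tgt(p,a,y):
    o,M=st();a=np.array(a,float);a/=np.linalg.norm(a);y=np.array(y,float);y-=a*(y@a);y/=np.linalg.norm(y)
    T=np.stack([np.cross(y,a),y,a],1);rv=np.degrees(R.from_matrix(T@M.T).as_rotvec())
    print("shift cm",((np.array(p)-o["position"])*100).round(2),"rot",rv.round(2),"|rot|",np.linalg.norm(rv).round(1))
E
python3 -c "
from h import *
tgt([.50,-.078,.20],[.809,-.127,-.574],[.155,.988,0])"
```

```text
t 2.6 pos [0.4618 0.0389 0.3249] a [ 0.555 -0.049 -0.83 ] y [0.127 0.992 0.026] x [-0.822  0.12  -0.557]
q [-0.13 -0.49 -0.16  2.15  0.17  0.93  1.08] F [-0.2  0.1  0.3] w 8.51 gf 0.0
shift cm [  3.82 -11.69 -12.49] rot [ -4.44 -20.7   -1.88] |rot| 21.3
```

```bash
python3 -m crank '[[[8.5,1,-3,0,0,0,0],[8.5,1,-3,0,0,0,0],[8.5,1,-3,0,0,0,0],[8.5,1,-2.7,0,0,0,0],[8.5,0,0,-2.1,-0.74,-3.45,-0.31],[8.5,0,0,-2.1,-0.74,-3.45,-0.31],[8.5,0,0,-2.1,-0.74,-3.45,-0.31],[8.5,0,0,-2.1,-0.74,-3.45,-0.31],[8.5,0,0,-2.1,-0.74,-3.45,-0.31],[8.5,0,0,-2.1,-0.74,-3.45,-0.31],[8.5,0,0,0,0,0,0]]]' >/dev/null
python3 - <<'E'
from h import *
tgt([.51,-.079,.119],[.809,-.127,-.574],[.155,.988,0])
p,d=eyes.camera("scene");cv2.imwrite("pics/s1.png",cv2.resize(p[140:280,170:360],(760,560))[:,:,::-1])
E
```

```text
t 3.98 pos [ 0.5009 -0.0643  0.2451] a [ 0.733 -0.07  -0.677] y [0.115 0.993 0.023] x [-0.671  0.095 -0.736]
q [ 0.55 -0.48 -0.44  2.4  -0.5   0.38  1.91] F [-0.5 -0.6  0.2] w 8.5 gf 0.0
shift cm [  0.91  -1.47 -12.61] rot [-2.33 -7.34 -2.37] |rot| 8.1
```

View pics/s1.png

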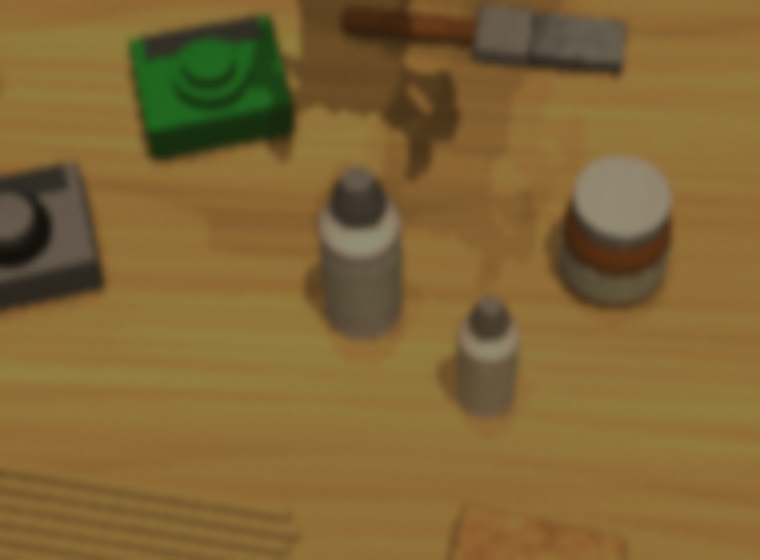

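The crop shows the bottle upright and undisturbed, with its cap at (357,175). The gripper is above the frame. The arm is tightly folded, so I'll use a 42° tilt.

```bash
python3 -m crank '[[[8.5,0.2,-0.4,-1.3,0,0,0],[8.5,0.2,-0.4,-1.3,0,0,0],[8.5,0.2,-0.4,-1.3,0,0,0],[8.5,0.2,-0.4,-1.3,0,0,0],[8.5,0.2,-0.2,-1.3,0,0,0],[8.5,0.2,0,-1.3,0,0,0],[8.5,0.2,0,-1.3,0,0,0],[8.5,0.2,0,-1.3,0,0,0],[8.5,0,0,0,0,0,0]]]' >/dev/null
python3 - <<'E'
from h import *
tgt([.528,-.082,.114],[.734,-.115,-.669],[.155,.988,0])
E
```

```text
t 5.15 pos [ 0.5332 -0.0787  0.1554] a [ 0.718 -0.063 -0.694] y [0.109 0.994 0.023] x [-0.688  0.093 -0.72 ]
q [ 0.95 -0.23 -0.82  2.42 -1.15  0.17  2.6 ] F [ 0.1 -0.2  0.4] w 8.5 gf 0.0
shift cm [-0.52 -0.33 -4.14] rot [-1.56 -1.74 -2.65] |rot| 3.5
```

The radial tilt runs into joint limits (j4 and j7). I'll back up and tilt sideways instead, approaching from the -y side, so that j5 can do the turning over.

```bash
python3 -m crank '[[[8.5,0,-0.5,2.5,0,0,0],[8.5,0,-0.5,2.5,0,0,0],[8.5,0,-0.5,2.5,1.3,8.5,0],[8.5,0,-0.5,2.5,1.3,8.5,0],[8.5,0,-0.5,2.5,1.3,8.5,0],[8.5,0,-0.5,2,1.3,8.5,0],[8.5,0,-0.5,1,1.3,8.5,0],[8.5,0,-0.5,0,0,0,-9],[8.5,0,-0.5,0,0,0,-9],[8.5,0,-0.5,0,0,0,-9],[8.5,0,-0.5,0,0,0,-9],[8.5,0,-0.5,0,0,0,-9],[8.5,0,-0.5,0,0,0,-9],[8.5,0,0,0,0,0,-9],[8.5,0,0,0,0,0,-9],[8.5,0,0,0,0,0,-9],[8.5,0,0,0,0,0,-9],[8.5,0,0,0,0,0,0]]]' >/dev/null
python3 - <<'E'
from h import *
tgt([.54,-.16,.30],[.115,.734,-.669],[.988,-.155,0])
E
```

```text
t 7.4 pos [ 0.5253 -0.1259  0.2913] a [ 0.045 -0.174 -0.984] y [ 0.992 -0.106  0.064] x [ 0.115  0.979 -0.168]
q [ 1.06  0.2  -1.14  1.62  0.36  1.41 -0.23] F [-0.3  0.7 -0.2] w 8.47 gf 0.0
shift cm [ 1.47 -3.41  0.87] rot [57.59 -4.2  -0.75] |rot| 57.7
```

```bash
python3 -m crank '[[[8.5,0.2,-0.5,0.1,7.2,-0.5,-0.1],[8.5,0.2,-0.5,0.1,7.2,-0.5,-0.1],[8.5,0.2,-0.5,0.1,7.2,-0.5,-0.1],[8.5,0.2,-0.5,0.1,7.2,-0.5,-0.1],[8.5,0.2,-0.5,0.1,7.2,-0.5,-0.1],[8.5,0.2,-0.5,0.1,7.2,-0.5,-0.1],[8.5,0.2,-0.4,0.1,7.2,-0.5,-0.1],[8.5,0,0,0.1,7.2,-0.5,0],[8.5,0,0,0,0,0,0]]]' >/dev/null
python3 - <<'E'
from h import *
tgt([.556,-.147,.134],[.115,.734,-.669],[.988,-.155,0])
E
```

```text
t 8.53 pos [ 0.5383 -0.1623  0.2964] a [ 0.111  0.737 -0.667] y [ 0.988 -0.154 -0.006] x [0.107 0.658 0.745]
q [ 1.37  0.69 -1.15  1.41 -0.21  1.54  0.15] F [ 0.4 -0.8 -0.3] w 8.49 gf 0.0
shift cm [  1.77   1.53 -16.24] rot [-0.23 -0.31 -0.06] |rot| 0.4
```

```bash
python3 -m crank '[[[8.5,0.3,0.2,-2.7,0,0,0],[8.5,0.3,0.2,-2.7,0,0,0],[8.5,0.3,0.2,-2.7,0,0,0],[8.5,0.3,0.2,-2.7,0,0,0],[8.5,0.3,0.3,-2.7,0,0,0],[8.5,0.3,0.3,-2.7,0,0,0],[8.5,0,0,0,0,0,0]]]' >/dev/null
python3 - <<'E'
from h import *
tgt([.567,-.074,.067],[.115,.734,-.669],[.988,-.155,0])
a,_=eyes.camera("scene");b,_=eyes.camera("top")
cv2.imwrite("pics/s2.png",np.hstack([cv2.resize(a[110:260,170:330],(400,375)),cv2.resize(b[150:300,250:410],(400,375))])[:,:,::-1])
E
```

```text
t 9.4 pos [ 0.5564 -0.1451  0.1362] a [ 0.108  0.736 -0.669] y [ 0.989 -0.149 -0.005] x [0.103 0.661 0.744]
q [ 1.29  0.85 -1.05  1.54 -0.11  1.31  0.24] F [-0.2  0.2  0.5] w 8.48 gf 0.0
shift cm [ 1.06  7.11 -6.92] rot [-0.08 -0.24 -0.34] |rot| 0.4
```

View pics/s2.png

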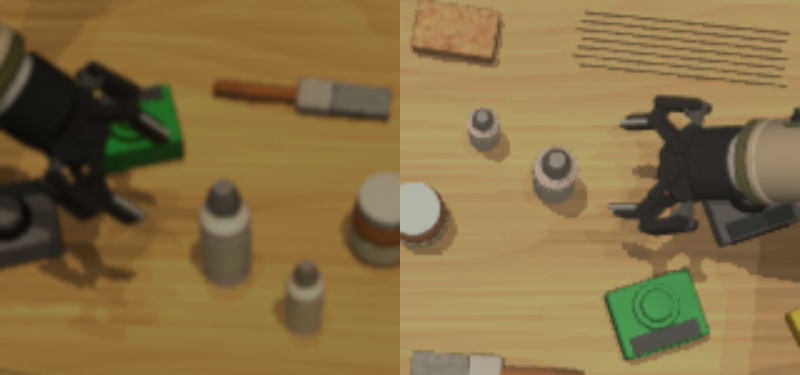

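The picture shows the open fingers, with tips at (630,123) and (630,210) in the top half, straddling the bottle's line (555,172). I'll go in and grip.

```bash
python3 -m crank '[[[8.5,0.15,1.01,-0.99,0,0,0],[8.5,0.15,1.01,-0.99,0,0,0],[8.5,0.15,1.01,-0.99,0,0,0],[8.5,0.15,1.01,-0.99,0,0,0],[8.5,0.15,1.01,-0.99,0,0,0],[8.5,0.15,1.01,-0.99,0,0,0],[8.5,0.15,1.01,-0.99,0,0,0],[8.5,0,0,0,0,0,0],[4,0,0,0,0,0,0],[4,0,0,0,0,0,0],[4,0,0,0,0,0,0],[4,0,0,0,0,0,0],[4,0,0,0,0,0,0],[4,0,0,0,0,0,0]]]' 60
python3 -c "from h import *;st()"
```

```text
clock: 11.25
position: [0.5674, -0.0757, 0.068]
ee_rot: [0.693, 0.593, 0.309, -0.267]
ft_force: [-3.4, -1.9, 5.3]
grip_width: 0.568
grasp_force: 61.0
t 11.25 pos [ 0.5674 -0.0757  0.068 ] a [ 0.111  0.737 -0.666] y [ 0.988 -0.153 -0.004] x [0.105 0.658 0.746]
q [ 1.22  0.91 -1.03  1.65 -0.09  1.11  0.23] F [-3.4 -1.9  5.3] w 4.85 gf 61.0
```

```bash
python3 -m crank '[[[4,0,0,1,0,0,0],[4,0,0,2,0,0,0],[4,0,0,3,0,0,0],[4,0,0,3,0,0,0],[4,0,0,3,0,0,0],[4,0,0,3,0,0,0],[4,0,0,3,0,0,0],[4,0,0,3,0,0,0],[4,0,0,3,0,0,0],[4,0,0,2,0,0,0],[4,0,0,1,0,0,0],[4,0,0,0,-3,0.4,0],[4,0,0,0,-6,1,0],[4,0,0,0,-6,1,0],[4,0,0,0,-6,1,0],[4,0,0,0,-6,1,0],[4,0,0,0,-6,1,0],[4,0,0,0,-6,1,0],[4,0,0,0,-3,0.4,0],[4,0,0,0,0,0,0]]]'
python3 -c "
from h import *
st();p,d=eyes.camera('scene');cv2.imwrite('pics/s3.png',p[:,:,::-1])"
```

```text
clock: 13.75
position: [0.5673, -0.0733, 0.3375]
ee_rot: [0.759, 0.649, 0.035, -0.035]
ft_force: [1.0, -0.1, -2.7]
grip_width: 0.568
grasp_force: 61.9
t 13.75 pos [ 0.5673 -0.0733  0.3375] a [ 0.007  0.098 -0.995] y [ 0.988 -0.154 -0.008] x [0.154 0.983 0.098]
q [ 0.94  0.36 -1.09  1.38  0.22  1.57 -0.27] F [ 1.  -0.1 -2.7] w 4.85 gf 61.9
```

View pics/s3.png

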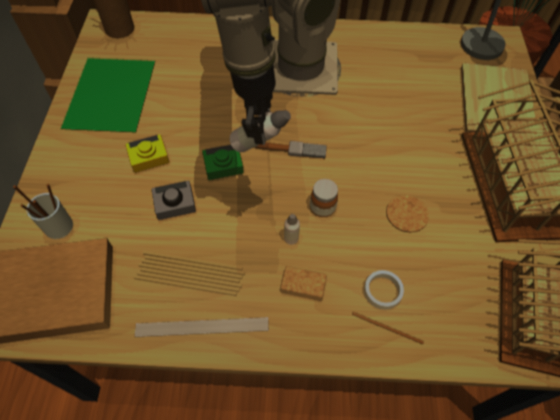

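The bottle is held firmly, with its cap swinging towards +y at (280,118). I'll carry on turning.

```bash
python3 -m crank '[[[4,0,0,0,-3,0.4,0],[4,0,0,0,-6,1,0],[4,0,0,0,-6,1,0],[4,0,0,0,-6,1,0],[4,0,0,0,-6,1,0],[4,0,0,0,-6,1,0],[4,0,0,0,-6,1,0],[4,0,0,0,-6,1,0],[4,0,0,0,-6,1,0],[4,0,0,0,0,0,0]]]'
python3 -c "from h import *;st()"
```

```text
clock: 15.05
position: [0.5673, -0.0745, 0.3352]
ee_rot: [0.7, 0.598, -0.302, 0.248]
ft_force: [0.1, -0.3, -2.7]
grip_width: 0.567
grasp_force: 62.0
t 15.05 pos [ 0.5673 -0.0745  0.3352] a [-0.127 -0.707 -0.695] y [ 0.986 -0.163 -0.014] x [ 0.104  0.688 -0.719]
q [ 0.29  0.49 -0.88  1.4   0.97  1.97 -0.66] F [ 0.1 -0.3 -2.7] w 4.84 gf 62.0
```

```bash
python3 -m crank '[[[4,0,0,0,-4,0.6,0],[4,0,0,0,-6,1,0],[4,0,0,0,-6,1,0],[4,0,0,0,-6,1,0],[4,0,0,0,-6,1,0],[4,0,0,0,-6,1,0],[4,0,0,0,0,0,0]]]'
python3 -c "from h import *;st()"
```

```text
clock: 15.92
position: [0.5674, -0.0753, 0.3359]
ee_rot: [0.582, 0.494, -0.496, 0.413]
ft_force: [0.1, 0.4, -3.1]
grip_width: 0.57
grasp_force: 62.1
t 15.93 pos [ 0.5674 -0.0753  0.3359] a [-0.169 -0.971 -0.167] y [ 0.985 -0.17  -0.01 ] x [ 0.019  0.166 -0.986]
q [-0.38  0.59 -0.11  1.49  1.12  2.05 -0.69] F [ 0.1  0.4 -3.1] w 4.86 gf 62.1
```

```bash
python3 -m crank '[[[4,0,0,0,-5,0.8,0],[4,0,0,0,-5,0.8,0],[4,0,0,0,-5,0.8,0],[4,0,0,0,-5,0.8,0],[4,0,0,0,-5,0.8,0],[4,0,0,0,0,0,0]]]'
python3 -c "
from h import *
o,M=st();print('bottle z down deg',np.degrees(np.arcsin(-(M@np.array([0,0,0])+(-.669*M[:,2]+.743*M[:,0]))[2])))
p,d=eyes.camera('scene');cv2.imwrite('pics/s4.png',p[:,:,::-1])"
```

```text
clock: 16.68
position: [0.5675, -0.0764, 0.3359]
ee_rot: [-0.462, -0.39, 0.611, -0.511]
ft_force: [0.4, -0.7, -2.0]
grip_width: 0.565
grasp_force: 62.2
t 16.68 pos [ 0.5675 -0.0764  0.3359] a [-0.166 -0.949  0.269] y [ 0.985 -0.174 -0.003] x [-0.05  -0.265 -0.963]
q [-0.69  0.8   0.33  1.57  1.18  2.05 -0.7 ] F [ 0.4 -0.7 -2. ] w 4.82 gf 62.2
bottle z down deg 63.59338547148473
```

View pics/s4.png

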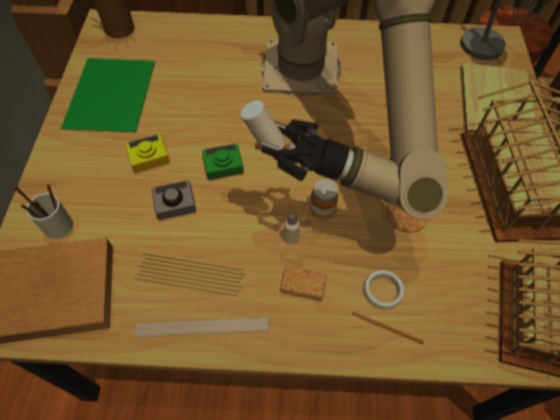

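Cap down about 64°, with the foot visible at (255,110). I'll hold it there for over 2 s, then turn it back.

```bash
python3 -m crank '[[[4,0,0,0,0,0,0],[4,0,0,0,0,0,0],[4,0,0,0,0,0,0],[4,0,0,0,0,0,0],[4,0,0,0,0,0,0],[4,0,0,0,0,0,0],[4,0,0,0,0,0,0],[4,0,0,0,0,0,0],[4,0,0,0,0,0,0],[4,0,0,0,0,0,0],[4,0,0,0,0,0,0],[4,0,0,0,0,0,0],[4,0,0,0,0,0,0],[4,0,0,0,0,0,0],[4,0,0,0,0,0,0],[4,0,0,0,0,0,0],[4,0,0,0,0,0,0],[4,0,0,0,0,0,0],[4,0,0,0,3,-0.4,0],[4,0,0,0,6,-1,0]]]' >/dev/null
python3 -m crank '[[[4,0,0,0,6,-1,0],[4,0,0,0,6,-1,0],[4,0,0,0,6,-1,0],[4,0,0,0,6,-1,0],[4,0,0,0,6,-1,0],[4,0,0,0,6,-1,0],[4,0,0,0,6,-1,0],[4,0,0,0,6,-1,0],[4,0,0,0,6,-1,0],[4,0,0,0,6,-1,0],[4,0,0,0,6,-1,0],[4,0,0,0,6,-1,0],[4,0,0,0,6,-1,0],[4,0,0,0,6,-1,0],[4,0,0,0,6,-1,0],[4,0,0,0,6,-1,0],[4,0,0,0,0,0,0]]]' >/dev/null
python3 - <<'E'
from h import *
tgt([.52,.29,.30],[-.358,.651,-.669],[.876,.482,0])
tgt([.52,.29,.30],[.111,.737,-.666],[.988,-.153,-.004])
E
```

```text
t 21.35 pos [ 0.5669 -0.0781  0.3387] a [-0.003  0.011 -1.   ] y [ 0.986 -0.164 -0.004] x [0.164 0.986 0.011]
q [-0.14  0.18  0.25  1.43 -0.05  1.54 -0.07] F [-0.4  0.6 -3.6] w 4.85 gf 62.0
shift cm [-4.69 36.81 -3.87] rot [47.59  7.86 35.94] |rot| 60.2
t 21.35 pos [ 0.5669 -0.0781  0.3387] a [-0.003  0.011 -1.   ] y [ 0.986 -0.164 -0.004] x [0.164 0.986 0.011]
q [-0.14  0.18  0.25  1.43 -0.05  1.54 -0.07] F [-0.4  0.6 -3.6] w 4.85 gf 62.0
shift cm [-4.69 36.81 -3.87] rot [47.   -7.55  0.44] |rot| 47.6
```

```bash
python3 -m crank '[[[4,-0.3,3,-0.3,3.97,0.65,3],[4,-0.32,3.2,-0.6,3.97,0.65,3],[4,-0.32,3.2,-0.6,3.97,0.65,3],[4,-0.32,3.2,-0.6,3.97,0.65,3],[4,-0.32,3.2,-0.6,3.97,0.65,3],[4,-0.32,3.2,-0.6,3.97,0.65,3],[4,-0.32,3.2,-0.6,3.97,0.65,3],[4,-0.32,3.2,-0.6,3.97,0.65,3],[4,-0.32,3.2,-0.6,3.97,0.65,3],[4,-0.32,3.2,-0.6,3.97,0.65,3],[4,-0.32,3.2,-1,3.97,0.65,3],[4,-0.32,3.2,-1,3.97,0.65,3],[4,0,0,0,0,0,0]]]'  >/dev/null
python3 - <<'E'
from h import *
tgt([.528,.305,.10],[-.356,.656,-.666],[.876,.482,-.004])
a,d=eyes.camera("scene");b,e=eyes.camera("top")
for n,im in(("scene",a),("top",b)):
    h=cv2.cvtColor(im,cv2.COLOR_RGB2HSV)
P=cloud("top",e);Q=P[190:250,140:230].reshape(-1,3);Q=Q[(Q[:,2]>.19)];print(len(Q))
cv2.imwrite("pics/s5.png",np.hstack([cv2.resize(a[90:250,310:470],(400,400)),cv2.resize(b[150:310,110:270],(400,400))])[:,:,::-1])
E
```

```text
t 22.98 pos [0.5268 0.3094 0.2582] a [-0.367  0.648 -0.668] y [ 0.87   0.492 -0.001] x [-0.328  0.582  0.744]
q [-0.18  0.46 -0.03  1.47 -0.77  1.54  0.46] F [-0.5 -0.4 -2.9] w 4.83 gf 62.7
shift cm [  0.12  -0.44 -15.82] rot [ 0.18  0.01 -0.96] |rot| 1.0
2041
```

View pics/s5.png

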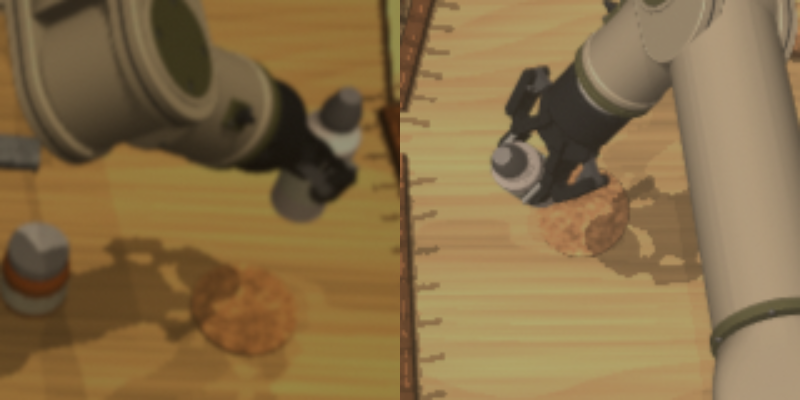

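Run:
```python
from h import *
for n in("scene","top"):
    p,d=eyes.camera(n);P=cloud(n,d)
    print(n)
    for lo,hi in((.19,.205),(.205,.22),(.22,.235),(.285,.3),(.3,.315),(.315,.33),(.33,.36)):
        m=(np.hypot(P[...,0]-.533,P[...,1]-.298)<.04)&(P[...,2]>lo)&(P[...,2]<hi);Q=P[m]
        if len(Q)>4:print(lo,len(Q),Q.mean(0).round(3),"ymid",round((Q[:,1].min()+Q[:,1].max())/2,3),Q.max(0).round(3))
```

```text
scene
0.19 60 [0.551 0.289 0.2  ] ymid 0.293 [0.559 0.315 0.205]
0.205 95 [0.551 0.287 0.212] ymid 0.293 [0.56  0.315 0.22 ]
0.22 81 [0.551 0.284 0.228] ymid 0.291 [0.56  0.311 0.235]
0.285 59 [0.555 0.308 0.295] ymid 0.302 [0.572 0.323 0.3  ]
0.3 145 [0.545 0.295 0.307] ymid 0.299 [0.572 0.32  0.315]
0.315 106 [0.546 0.294 0.323] ymid 0.294 [0.568 0.314 0.33 ]
0.33 137 [0.54  0.297 0.338] ymid 0.298 [0.553 0.311 0.345]
top
0.19 6 [0.513 0.286 0.202] ymid 0.289 [0.514 0.301 0.204]
0.205 10 [0.513 0.286 0.211] ymid 0.288 [0.516 0.296 0.219]
0.285 133 [0.535 0.285 0.293] ymid 0.291 [0.573 0.318 0.3  ]
0.3 141 [0.532 0.284 0.306] ymid 0.288 [0.572 0.317 0.315]
0.315 61 [0.533 0.286 0.324] ymid 0.284 [0.569 0.31  0.33 ]
0.33 102 [0.535 0.294 0.339] ymid 0.296 [0.548 0.309 0.347]
```

The bottle is upright with no slip: its axis is at (0.535, 0.294) and the foot at z≈0.19. Lowering it straight down.

```bash
python3 -m crank '[[[4,0,0,-1,0,0,0],[4,0,0,-2,0,0,0],[4,0,0,-2,0,0,0],[4,0,0,-2,0,0,0],[4,0,0,-2,0,0,0],[4,0,0,-2,0,0,0],[4,0,0,-2,0,0,0],[4,0,0,-2,0,0,0],[4,0,0,-1,0,0,0],[4,0,0,-0.8,0,0,0],[4,0,0,-0.5,0,0,0],[4,0,0,0,0,0,0]]]'
python3 -m crank '[[[4,0,0,-0.2,0,0,0],[4,0,0,-0.2,0,0,0],[4,0,0,-0.1,0,0,0],[4,0,0,0,0,0,0]]]'
python3 -c "from h import *;st()"
```

```text
clock: 24.68
position: [0.5293, 0.3067, 0.0874]
ee_rot: [0.462, 0.788, 0.208, -0.35]
ft_force: [-0.4, 0.0, -1.9]
grip_width: 0.568
grasp_force: 62.6
clock: 25.18
position: [0.5292, 0.3067, 0.0824]
ee_rot: [0.462, 0.788, 0.208, -0.35]
ft_force: [0.4, 0.0, -2.9]
grip_width: 0.564
grasp_force: 62.6
t 25.18 pos [0.5292 0.3067 0.0824] a [-0.36   0.651 -0.668] y [0.874 0.486 0.004] x [-0.327  0.583  0.744]
q [-0.16  0.65 -0.04  1.59 -0.79  1.32  0.68] F [ 0.4  0.  -2.9] w 4.82 gf 62.6
```

Expected contact is at TCP z≈0.076.

```bash
python3 -m crank '[[[4,0,0,-0.2,0,0,0],[4,0,0,-0.2,0,0,0],[4,0,0,-0.1,0,0,0],[4,0,0,0,0,0,0]]]'
python3 -m crank '[[[4,0,0,-0.1,0,0,0],[4,0,0,0,0,0,0]]]'
python3 -m crank '[[[4,0,0,-0.1,0,0,0],[4,0,0,0,0,0,0]]]'
```

```text
clock: 25.68
position: [0.5291, 0.3067, 0.0773]
ee_rot: [0.462, 0.788, 0.208, -0.35]
ft_force: [-1.2, 0.2, -2.3]
grip_width: 0.568
grasp_force: 62.6
clock: 25.92
position: [0.5292, 0.3066, 0.0764]
ee_rot: [0.462, 0.788, 0.208, -0.35]
ft_force: [0.3, 0.1, -3.3]
grip_width: 0.565
grasp_force: 62.6
clock: 26.18
position: [0.5293, 0.3067, 0.0758]
ee_rot: [0.462, 0.788, 0.208, -0.35]
ft_force: [-0.5, -0.2, 0.2]
grip_width: 0.567
grasp_force: 62.9
```

Contact: the bottle's weight has come off the wrist. I'll open and back out along the tool axis.

```bash
python3 -m crank '[[[5.2,0,0,0,0,0,0],[5.6,0,0,0,0,0,0],[6.5,0,0,0,0,0,0],[8.5,0,0,0,0,0,0],[8.5,0,0,0,0,0,0],[8.5,0,0,0,0,0,0],[8.5,0,0,0,0,0,0],[8.5,0.36,-0.65,0.67,0,0,0],[8.5,0.54,-0.98,1,0,0,0],[8.5,0.72,-1.3,1.34,0,0,0],[8.5,0.72,-1.3,1.34,0,0,0],[8.5,0.72,-1.3,1.34,0,0,0],[8.5,0.72,-1.3,1.34,0,0,0],[8.5,0.72,-1.3,1.34,0,0,0],[8.5,0,0,3,0,0,0],[8.5,0,0,3,0,0,0],[8.5,0,0,3,0,0,0],[8.5,0,0,3,0,0,0]]]'
python3 - <<'E'
from h import *
tgt([.546,-.312,.20],[0,0,-1],[.866,-.5,0])
a,d=eyes.camera("scene");b,e=eyes.camera("top")
P=cloud("top",e);m=(np.hypot(P[...,0]-.535,P[...,1]-.294)<.08)&(P[...,2]>.15)&(P[...,2]<.18);print(P[m].mean(0).round(3),m.sum())
cv2.imwrite("pics/s6.png",np.hstack([cv2.resize(a[90:250,310:470],(400,400)),cv2.resize(b[150:310,110:270],(400,400))])[:,:,::-1])
E
```

```text
clock: 28.42
position: [0.5743, 0.2249, 0.2805]
ee_rot: [0.462, 0.788, 0.208, -0.35]
ft_force: [1.1, -0.2, -1.2]
grip_width: 0.995
grasp_force: 0.0
t 28.43 pos [0.5743 0.2249 0.2805] a [-0.36   0.651 -0.668] y [0.874 0.486 0.004] x [-0.327  0.583  0.744]
q [-0.08  0.53  0.02  1.33 -0.75  1.69  0.51] F [ 1.1 -0.2 -1.2] w 8.5 gf 0.0
shift cm [ -2.83 -53.69  -8.05] rot [-50.14   0.59 -55.56] |rot| 74.8
[0.534 0.292 0.156] 58
```

View pics/s6.png

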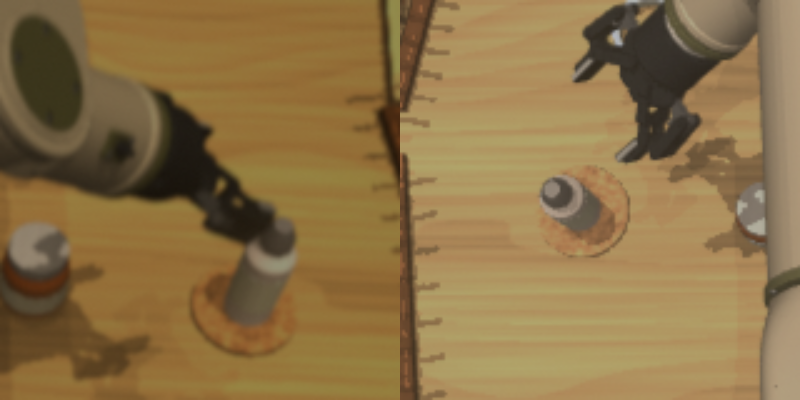

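The bottle stands upright, well inside the pad: the foot is on the disc at (255,310) in the left half. Now to the grey timer with the fingers shut.

```bash
python3 -m crank '[[[8.5,-0.2,-2,1,0,0,0],[8.5,-0.2,-4,0,-3.9,0,-4.3],[4,-0.2,-4,0,-3.9,0,-4.3],[0,-0.2,-4,0,-3.9,0,-4.3],[0,-0.2,-4,0,-3.9,0,-4.3],[0,-0.2,-4,0,-3.9,0,-4.3],[0,-0.2,-4,0,-3.9,0,-4.3],[0,-0.2,-4,0,-3.9,0,-4.3],[0,-0.2,-4,0,-3.9,0,-4.3],[0,-0.2,-4,0,-3.9,0,-4.3],[0,-0.2,-4,0,-3.9,0,-4.3],[0,-0.2,-4,0,-3.9,0,-4.3],[0,-0.2,-4,0,-3.9,0,-4.3],[0,-0.2,-3.7,0,-3.9,0,-4.3],[0,0,0,0,0,0,0]]]' >/dev/null
python3 - <<'E'
from h import *
tgt([.546,-.312,.09],[0,0,-1],[.866,-.5,0])
p,d=eyes.camera("scene");P=cloud("scene",d)
m=(np.hypot(P[...,0]-.546,P[...,1]+.312)<.03)&(P[...,2]>.055)&(P[...,2]<.08);print(P[m].mean(0).round(3),m.sum())
E
```

```text
t 30.4 pos [ 0.544  -0.3146  0.2888] a [ 0.003 -0.014 -1.   ] y [ 0.862 -0.506  0.01 ] x [ 0.506  0.862 -0.011]
q [ 0.1   0.32  0.46  1.39 -0.13  1.45  0.02] F [-0.3  1.3 -0.1] w -0.0 gf 0.0
shift cm [  0.2    0.26 -19.88] rot [0.83 0.2  0.42] |rot| 0.9
[ 0.546 -0.311  0.062] 162
```

```bash
python3 -m crank '[[[0,0.1,0.1,-3,0.4,0.1,0],[0,0.1,0.2,-3,0.4,0.1,0],[0,0,0,-3,0,0,0],[0,0,0,-3,0,0,0],[0,0,0,-3,0,0,0],[0,0,0,-3,0,0,0],[0,0,0,-3,0,0,0],[0,0,0,-1,0,0,0],[0,0,0,-0.3,0,0,0],[0,0,0,0,0,0,0]]]'
python3 -m crank '[[[0,0,0,-0.3,0,0,0],[0,0,0,-0.3,0,0,0],[0,0,0,-0.1,0,0,0],[0,0,0,0,0,0,0]]]'
```

```text
clock: 31.7
position: [0.5487, -0.3088, 0.0671]
ee_rot: [0.867, 0.499, 0.002, 0.001]
ft_force: [0.9, -0.5, 0.3]
grip_width: -0.0
grasp_force: 0.0
clock: 32.2
position: [0.5488, -0.3088, 0.0596]
ee_rot: [0.867, 0.499, 0.002, 0.001]
ft_force: [2.8, -0.6, 2.8]
grip_width: 0.003
grasp_force: 1.6
```

```bash
python3 -m crank '[[[0,0,0,-0.2,0,0,0],[0,0,0,-0.2,0,0,0],[0,0,0,-0.1,0,0,0],[0,0,0,0,0,0,0]]]'
python3 -m crank '[[[0,0,0,-0.15,0,0,0],[0,0,0,0,0,0,0]]]'
python3 -m crank '[[[0,0,0,-0.1,0,0,0],[0,0,0,0,0,0,0]]]'
```

```text
clock: 32.7
position: [0.5489, -0.3089, 0.056]
ee_rot: [0.867, 0.499, 0.002, 0.001]
ft_force: [-2.5, 2.8, 18.6]
grip_width: 0.001
grasp_force: 9.4
clock: 32.95
position: [0.549, -0.309, 0.0557]
ee_rot: [0.867, 0.499, 0.002, 0.001]
ft_force: [-7.7, 5.4, 30.4]
grip_width: 0.001
grasp_force: 15.2
clock: 33.2
position: [0.5491, -0.309, 0.0555]
ee_rot: [0.867, 0.499, 0.002, 0.001]
ft_force: [-10.0, 7.4, 38.3]
grip_width: 0.001
grasp_force: 19.1
```

```bash
python3 -m crank '[[[0,0,0,0.35,0,0,0],[0,0,0,1,0,0,0],[0,0,0,3,0,0,0],[0,0,0,4,0,0,0],[0,0,0,4,0,0,0],[0,0,0,4,0,0,0],[0,0,0,0,0,0,0]]]'
python3 - <<'E'
from h import *
st()
for n in("scene","top"):
    f=np.load(n+"0.npz");P=cloud(n,f["d"])
    c=(.546,-.312);r=np.hypot(P[...,0]-c[0],P[...,1]-c[1])
    for a,b in((0,.006),(.006,.012),(.012,.016),(.016,.02),(.02,.023),(.023,.026),(.026,.03),(.03,.036)):
        Q=P[(r>=a)&(r<b)];print(n,a,b,len(Q),np.percentile(Q[:,2],[10,50,90]).round(4),f["p"][(r>=a)&(r<b)].mean(0).round(0))
    T=P[(abs(P[...,0]-.45)<.03)&(abs(P[...,1]+.2)<.03)];print("table",np.median(T[:,2]).round(4))
E
```

```text
clock: 34.08
position: [0.5489, -0.3093, 0.2181]
ee_rot: [0.867, 0.499, 0.002, 0.002]
ft_force: [-1.0, 0.0, 0.4]
grip_width: 0.003
grasp_force: 0.0
t 34.08 pos [ 0.5489 -0.3093  0.2181] a [ 0.006 -0.001 -1.   ] y [ 0.865 -0.502  0.005] x [0.502 0.865 0.002]
q [ 0.1   0.36  0.44  1.49 -0.16  1.32  0.03] F [-1.   0.   0.4] w 0.02 gf 0.0
scene 0 0.006 16 [0.0597 0.0637 0.0652] [96. 85. 73.]
scene 0.006 0.012 49 [0.0611 0.0636 0.0661] [96. 85. 72.]
scene 0.012 0.016 63 [0.0537 0.0624 0.0649] [75. 66. 56.]
scene 0.016 0.02 62 [0.0517 0.0561 0.0636] [44. 39. 31.]
scene 0.02 0.023 66 [0.0387 0.0514 0.0555] [31. 26. 20.]
scene 0.023 0.026 74 [0.0387 0.048  0.0547] [46. 39. 31.]
scene 0.026 0.03 110 [0.012  0.0394 0.0494] [71. 62. 51.]
scene 0.03 0.036 239 [0.0017 0.0351 0.0422] [77. 66. 51.]
table 0.0222
top 0 0.006 13 [0.0571 0.0612 0.0657] [135. 124. 113.]
top 0.006 0.012 40 [0.0584 0.0629 0.0673] [135. 124. 113.]
top 0.012 0.016 47 [0.0505 0.06   0.0643] [116. 106.  97.]
top 0.016 0.02 55 [0.0501 0.056  0.0639] [74. 68. 62.]
top 0.02 0.023 47 [0.0468 0.0529 0.0565] [46. 41. 37.]
top 0.023 0.026 64 [0.0373 0.0487 0.0559] [68. 62. 57.]
top 0.026 0.03 71 [0.0353 0.0411 0.0487] [108.  99.  90.]
top 0.03 0.036 124 [0.0345 0.0397 0.044 ] [119. 109.  99.]
table 0.0061
```

Run:
```python
from h import *
p,d=eyes.camera("scene");P=cloud("scene",d)
for c,lo in(((.534,.293),.14),((.524,.073),.08),((.546,-.312),.058)):
    m=(np.hypot(P[...,0]-c[0],P[...,1]-c[1])<.05)&(P[...,2]>lo)&(P[...,2]<lo+.03);print(P[m].mean(0).round(3),m.sum())
cv2.imwrite("pics/end.png",p[:,:,::-1])
```

```text
[0.539 0.294 0.151] 127
[0.524 0.074 0.085] 412
[ 0.545 -0.311  0.063] 140
```

View pics/end.png

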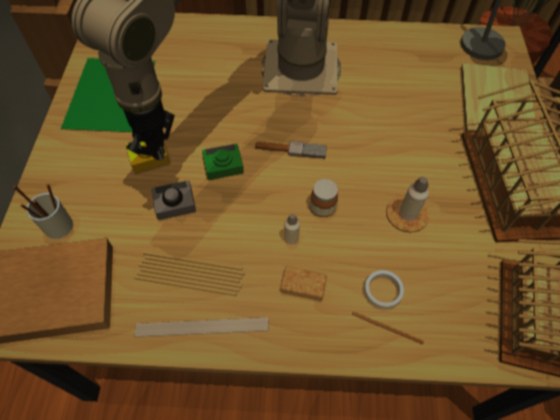

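The bottle stands on the pad at (411,205), the button is back up at (173,196), and everything else is where it was. Handing in.

```bash
python3 -c "
from workcell import job
print(job.hand_in())"
```

```text
the job is handed in; nothing more can be done
None
```

I turned the bottle about 64° cap-down for over 2 s, set it upright on the cork pad and let go, then pushed the grey timer's button to a hard stop (about 38 N at the wrist) and let it up. I handed the job in at about 34 s; no verdict came back, and the last picture shows everything else where it was.

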